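# Drop the shelf flap and point out the small shoe polish tin

## Robot

A 7-joint arm with a two-finger parallel gripper is mounted at the origin on the work surface. World frame = base frame: x ahead of the robot, y to its left, z up, the work surface at z = 0. Lengths are in m, angles in rad, forces in N, time in s.
With the tool pointing down it reaches from about 0.425 to 0.875 m from the base axis. Payload 4.7 kg.
Tool frame: the origin (TCP) lies midway between the tips of the shut fingers; the grasp point (between the pads) lies 19 mm behind it; x points along the fingers, y is the direction in which the jaws open and shut, and the axes are right-handed (so a half turn about x gives the same grasp; the last joint's range is limited). The gripper opens to 87 mm and grips with 3 to 60 N. Pads are 19 mm wide; open, the fingers measure 117 mm over their backs; the gripper's body (75 mm by 190 mm) begins 51 mm behind the grasp point.
Start: joints at [-1.161, 0.321, -0.07, 1.45, 0.023, 1.371, -0.057], TCP at [0.251, 0.6, 0.223] pointing down, gripper open.
Joint ranges: [-2.86, 2.86], [-0.3, 2.09], [-1.38, 1.24], [0.06, 2.45], [-1.56, 4.7], [0.09, 2.05], [-2.69, 2.69]. Speed limits (rad/s): [2.57, 2.57, 3.14, 3.14, 3.14, 3.14, 3.14].

## Interface

Orientations are given as a rotation vector (axis times angle).
In Python, from bench import ctrl gives the robot as it stands. The module is installed in compiled form; this text tells all that it offers.
- The arm moves only by the tool servo_tool, never from a script. Its arguments are lists of equal length, an entry for each row: "dp": the shift along the tool's x, y, z in units of 25 mm (1.0 is 25 mm), a list of three; "yaw": the turn about the tool's x in units of 6 degrees (1.0 is 6 degrees). A call has exactly 5 rows; each row shifts and turns the commanded pose from where the row before left it, along the tool's axes as they then stand; what a row does not reach is not made up. A row lasts 1/10 s, in which the tool goes at most 50 mm and 8.59 degrees, less where a joint would pass 70% of its speed; a pose out of reach is approached as far as the arm can. A call is refused whole if a number of a shift passes 1 or a number of a turn 1, either way. A call with a gripper value outside its range is refused whole. "fingers" is the opening, from 0 (shut) to 1 (fully open), set as the call begins (left out, the last holds). The fingers move at their own pace and stop on an object; "grip_force" is the grip in N (left out, the last holds). Time passes only in rows, so rows that do not move let the fingers close, or fill a call up. It gives the time, the measured TCP pose, the force and the opening at its end, in the units of the state.
- ctrl.get_state(): the state, without advancing time (a new reading comes with each control period).
- ctrl.get_image(name): name is "scene" or "top" or "wrist"; returns (picture, depth): 400x640x3 uint8, red, green, blue; 400x640 float32, m along the optical axis (not along the pixel's ray), 0 where there is no reading.
- ctrl.camera_info(name): a dict with "fx", "fy", "cx", "cy" (pixels), "extrinsics" (4x4, takes a point from world to camera coordinates); the wrist camera has in their place "hand_eye" (4x4, takes a point from camera to tool coordinates, whose origin is the TCP and whose axes are the tool frame's). Camera axes: x right, y down, z forward; pixel columns grow to the right and rows downward; lengths in m; the calibration is good to about 2 mm. A picture is of the moment at which its call begins: read the wrist's pose just before it. camera_info takes no time and is no camera call.
- ctrl.close_job(): hands the job in, once; it reports no verdict.
Trained networks look in the newest picture that a camera, given by its name, has taken for a name from the list of things; names that differ only in an ending like _2 or _b are one class to them, and where a whole thing is asked for, a point or a joint stands for the part that bears it (a point fixed in the world has none). Each returns a list of dicts, best first, with "score" (0 to 1); they miss things now and then, are a little off and sometimes report something else, mostly with a low value. They report only what shows in the picture. A call takes as long as a camera call. They do not tell look-alikes from the thing itself.
- ctrl.search_frame(camera, label): "extent" ([left, top, right, bottom] in pixels, round what is visible of it).
- ctrl.cut_out(camera, label): "region" (400x640 bool, what is visible of it) and "extent" ([left, top, right, bottom] in pixels, round what is visible of it).
The state is a dict: "time": time; "joint_positions": joint angles; "qd": joint speeds; "joint_torque": joint torques, N m; "position": TCP position; "tool_rot": TCP orientation; "ft_force": force on the tool from outside, world axes, zero at the start; "torque": the same for the moment, N m; "grip_width": opening from 0.0 (shut) to 1.0 (fully open).
Only numpy, scipy, OpenCV 4.12 (cv2) and the standard library are available. Lean on these libraries where they do the work, as an engineer would, in place of code of your own. Each camera call takes 0.05 s, during which the arm holds its last target.

## Task

Someone asks where the polish for the shoes is. With your fingertips, pull the flap at the front of the shelf fully down, without pinching it, then point out the smaller of the two shoe polish tins: bring your fingertips a centimetre or two above the middle of its lid, and finish still pointing there, after at least two seconds. Do not touch or shift any of the objects on the shelf or beside it.

Things in the scene. Friction and masses are not known exactly. Their poses are not given: they have to be found in the camera images.
- shelf: Shelf compartment, fixed, open at the top, 200 mm deep (its x), 460 mm wide (its y). Origin: centre of its underside, on the worktop; x points to its back, away from the robot, y left, z up. Wood-grain laminate board 18 mm thick (objects stand at z = 18 mm); white side cheeks and back rail 12 mm thick, tops at z = 60 and 50 mm. The flap is hinged along its lower front edge.
- flap (a joint): Angle of the flap, rad: 0 upright (closed), grows as its top swings towards the robot and down, stop at 1.57 (level, 8 mm above the worktop, inside face up). Starts between 0 and 0.45. The hinge line runs along the shelf's y at x = -106 mm, z = 14 mm in the shelf's frame. A stiff hinge (0.3 N m friction, about 4 N at 75 mm) keeps it wherever it is left: it does not fall by itself.
- flap_edge (a point): Middle of the flap's upper (free) edge on its inside face. The flap is a 12 mm thick, 460 mm wide panel (6 mm either side of the plane through the hinge line) that reaches 99 mm beyond the hinge line, made of two layers: flap_c0, the outer half of the thickness (wood), and flap_c1, the inner half (white laminate).
- small_tin: The smaller closed shoe polish tin: plain metal, round, 56 mm diameter, 24 mm high, upright, with a little twist key sticking out 8 mm at the side. Origin at the centre of its underside. Loose, on the shelf in the row nearest the flap; which place in the row changes.
- small_tin_lid (a point): Centre of the top of the smaller tin's lid; z up.
- large_tin: The larger shoe polish tin, same metal and form, 86 mm diameter, 30 mm high. Origin at the centre of its underside. Not to be touched.
- pad_holder: Open stainless scouring pad holder, a round cup 74 mm wide at the rim, 36 mm high. Origin at the centre of its underside. Not to be touched.
- brush: Blue dustpan brush, 190 mm long along its y, 24 mm wide, 41 mm high, on the shelf's back row. Origin at the underside near the middle. Not to be touched.
- crevice_tool: White plastic crevice tool of a vacuum cleaner, 168 mm long along its y, 33 mm high, on the shelf's back row. Origin at the underside near the middle. Not to be touched.
- jar: Glass jar with a lid, 64 mm diameter, 85 mm high, on the worktop left of the shelf. Origin at the centre of its underside. Not to be touched.
- shoe_brush: Wooden shoe brush, 160 x 50 x 40 mm, on the worktop right of the shelf. Origin at the centre of its underside. Not to be touched.
- door_wedge: Black stepped rubber door stop, 100 x 35 x 25 mm, on the worktop to the right. Origin at the centre of its underside. Not to be touched.
There are look-alikes about, which are no part of the job. Leave any purple look-alike of the small_tin alone.

How it is judged:
On the way, in this order (a step that is already met when the one before it is completed fails the run):
1. the flap is pulled fully down (value of joint flap above 1.4 rad), for 0.2 s.
2. the fingertips dwell just above the smaller tin's lid, the flap still down (value of joint flap above 1.4 rad and horizontal distance between the grasp point and small_tin_lid below 0.028 m and z of the grasp point in the frame of small_tin_lid between 0.005 and 0.08 m), for 1.6 s.
At the end, for the whole second after the job is handed in: The flap is down (beyond 1.4 rad), the grasp point between the fingertips is within 28 mm sideways of the middle of the smaller tin's lid and less than 80 mm above it, and no object has moved more than 12 mm (all of step 2 and distance of each of small_tin, large_tin, pad_holder, brush, crevice_tool, jar, shoe_brush, door_wedge from where it was at the start of the episode below 0.012 m); the robot touches nothing.
It fails at once if the flap is pinched between the fingers (both its faces pressed at once) (contact force between the fingers and flap_c0 above 2 N and contact force between the fingers and flap_c1 above 2 N).
It fails at once if the robot touches one of the objects on the shelf or beside it (contact force between any of the fingers, the arm and small_tin above 0.4 N or contact force between any of the fingers, the arm and large_tin above 0.4 N or contact force between any of the fingers, the arm and pad_holder above 0.4 N or contact force between any of the fingers, the arm and brush above 0.4 N or contact force between any of the fingers, the arm and crevice_tool above 0.4 N or contact force between any of the fingers, the arm and jar above 0.4 N or contact force between any of the fingers, the arm and shoe_brush above 0.4 N or contact force between any of the fingers, the arm and door_wedge above 0.4 N).
It fails at once if an object is shifted (distance of any of small_tin, large_tin, pad_holder, brush, crevice_tool, jar, shoe_brush, door_wedge from where it was at the start of the episode above 0.012 m).
It also fails if it takes over 38 s, if anything falls off the work surface, if the arm or the gripper's body presses on something with over 40 N, if the wrist force passes 120 N, or if a joint passes its speed limit or range.

## Working session

There is one attempt and no reset: what is moved stays moved. The work goes in short steps, Python scripts to look and compute and a tool call to move; the robot and the scene stay as the last step left them, time stands still between calls to the robot, and variables do not carry over. Pictures are saved under pics/ and viewed, and the job is handed in when it is done.

Besides the shell and the picture viewer there is one more tool, called after "Call:" as a command line: name --pt "numbers of a row" for each row, then --argument value for the rest. servo_tool: Moves the arm, as the interface text tells. Its arguments: {"type":"object","properties":{"dp":{"type":"array","items":{"type":"array","items":{"type":"number"}}},"yaw":{"type":"array","items":{"type":"number"}},"fingers":{"type":"number"},"grip_force":{"type":"number"}},"required":["dp","yaw"]}

```bash
mkdir -p pics; cat > h.py <<'E'
import numpy as np,cv2
from bench import ctrl
from scipy.spatial.transform import Rotation as R
def w(cam,u,v,d):
    c=ctrl.camera_info(cam);p=np.array([(u-c['cx'])/c['fx']*d,(v-c['cy'])/c['fy']*d,d,1.])
    return (np.linalg.inv(c['extrinsics'])@p)[:3]
def cloud(cam,dep):
    c=ctrl.camera_info(cam);v,u=np.indices(dep.shape)
    p=np.stack([(u-c['cx'])/c['fx']*dep,(v-c['cy'])/c['fy']*dep,dep,np.ones_like(dep)],-1)
    return (p@np.linalg.inv(c['extrinsics']).T)[...,:3]
E
python3 - <<'E'
from h import *
s=ctrl.get_state();print(s)
for n in['scene','top']:
    im,d=ctrl.get_image(n);cv2.imwrite(f'pics/{n}0.png',im[...,::-1]);np.savez(f'{n}0.npz',im=im,d=d)
    P=cloud(n,d)
    for l in['small_tin','large_tin','pad_holder','flap','jar','shoe_brush','door_wedge']:
        for r in ctrl.cut_out(n,l)[:3]:
            m=r['region']&(d>0);q=P[m]
            print(n,l,round(r['score'],2),np.round(r['extent']),np.round(np.median(q,0),3),np.round(np.percentile(q,2,axis=0),3),np.round(np.percentile(q,98,axis=0),3))
print(R.from_rotvec(s['tool_rot']).as_matrix().round(3))
E
```

```text
{'time': 0.0, 'joint_positions': array([-1.1609381 ,  0.32186659, -0.07012141,  1.45168602,  0.02262508,
        1.3707843 , -0.0569044 ]), 'qd': array([-3.67161144e-04,  3.01020991e-04, -1.04902558e-04, -9.75735510e-05,
       -4.68691775e-04, -6.62257584e-04, -3.02348400e-04]), 'joint_torque': array([-1.54372037e-04, -4.91298366e+01, -4.03978424e-01, -3.12513828e+01,
       -6.37538591e-02,  4.41254396e-02,  1.89172297e-04]), 'position': array([0.2503989 , 0.59923042, 0.22142797]), 'tool_rot': array([ 0.30889096,  1.54869189, -0.31194972]), 'ft_force': array([-0.2606638 , -0.44518249,  0.78798381]), 'torque': array([ 0.01480133, -0.00167061,  0.03279681]), 'grip_width': 0.9959864914086819}
scene small_tin 0.7 [353. 284. 375. 304.] [ 0.835 -0.147  0.023] [ 0.808 -0.17   0.005] [ 0.859 -0.119  0.028]
scene small_tin 0.61 [324. 218. 340. 236.] [ 0.619 -0.043  0.041] [ 0.593 -0.066  0.022] [ 0.642 -0.014  0.047]
scene small_tin 0.55 [270. 183. 283. 201.] [ 0.371 -0.049  0.022] [ 0.341 -0.071  0.001] [ 0.392 -0.02   0.029]
scene large_tin 0.58 [295. 235. 322. 263.] [ 0.62  -0.16   0.047
[... 1462 characters left out ...]
lder 0.61 [250. 144. 407. 225.] [ 0.639 -0.021  0.019] [ 0.518 -0.25   0.011] [0.746 0.194 0.109]
top pad_holder 0.27 [319. 179. 339. 202.] [ 0.615 -0.034  0.04 ] [ 0.591 -0.061  0.03 ] [ 0.64  -0.007  0.047]
top flap 0.96 [255. 208. 407. 226.] [ 0.529 -0.025  0.093] [ 0.513 -0.249  0.017] [0.551 0.184 0.113]
top jar 0.77 [138. 205. 164. 226.] [0.536 0.496 0.081] [0.509 0.477 0.013] [0.565 0.531 0.09 ]
top shoe_brush 0.77 [456. 184. 481. 236.] [ 0.553 -0.46   0.038] [ 0.48  -0.491  0.023] [ 0.627 -0.431  0.044]
top door_wedge 0.87 [449. 277. 469. 307.] [ 0.306 -0.425  0.017] [ 0.255 -0.448  0.002] [ 0.347 -0.408  0.029]
[[-0.001  0.385  0.923]
 [-0.002  0.923 -0.385]
 [-1.    -0.002  0.   ]]
```

```bash
python3 - <<'E'
from h import *
for n,b in[('scene',(140,100,450,340)),('top',(120,90,500,320))]:
    im=np.load(f'{n}0.npz')['im'];c=im[b[1]:b[3],b[0]:b[2],::-1]
    cv2.imwrite(f'pics/{n}0c.png',cv2.resize(c,None,fx=2.1 if n=='top' else 2.4,fy=2.1 if n=='top' else 2.4,interpolation=cv2.INTER_CUBIC))
im=np.load('top0.npz')['im'];cv2.imwrite('pics/t0d.png',cv2.resize(im[165:230,245:415,::-1],None,fx=4.5,fy=4.5,interpolation=cv2.INTER_CUBIC))
E
```

```text
(no output)
```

View pics/scene0c.png

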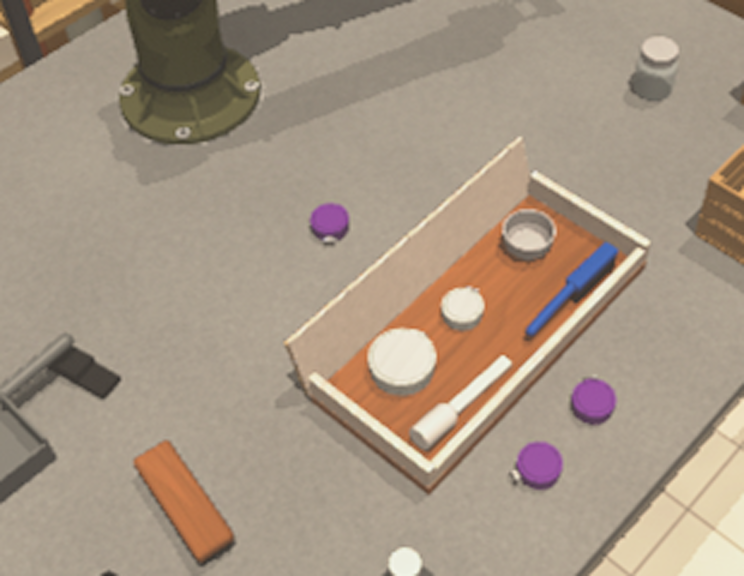

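View pics/top0c.png

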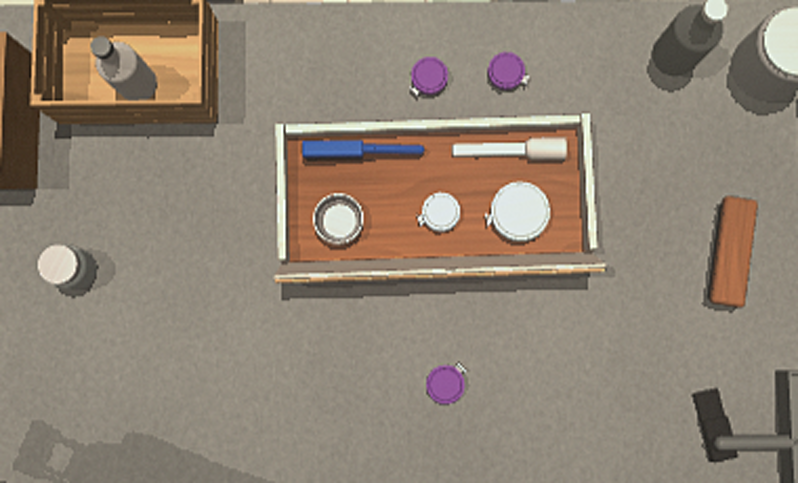

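View pics/t0d.png

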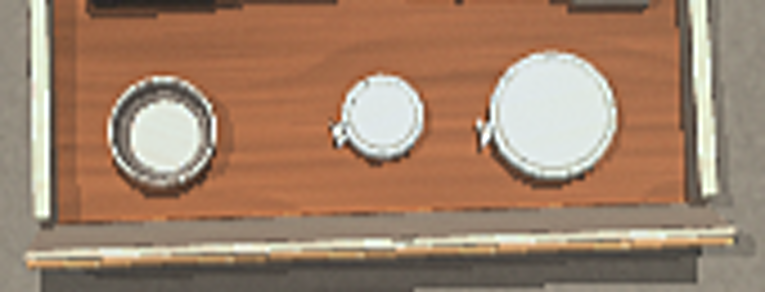

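The silver tin on the shelf, between the pad holder and the larger tin, is the target. It is at top (330,191) and scene (332,227). Other things it could be taken for:
- Purple look-alikes at top (333,273), (324,125) and (361,124).
- The large tin at top (368,191).
- The pad holder at top (281,193).

The close crop confirms a plain metal tin with a key on its left side. Next I'll fit the flap and the lid.

```bash
python3 - <<'E'
from h import *
for n in['scene','top']:
    d=np.load(n+'0.npz')['d'];P=cloud(n,d)
    ctrl.get_image(n)
    for l in['small_tin','large_tin','pad_holder']:
        for r in ctrl.cut_out(n,l):
            q=P[r['region']&(d>0)];m=np.median(q,0)
            if abs(m[0]-.61)<.03 and len(q)<1500:
                t=q[(q[:,2]>.02)&(q[:,2]<.06)]; 
                hi=q[q[:,2]>np.percentile(q[:,2],90)-.006]
                print(n,l,'mid',((hi.min(0)+hi.max(0))/2).round(3),'lo',hi.min(0).round(3),'hi',hi.max(0).round(3));break
    r=ctrl.cut_out(n,'flap')[0];q=P[r['region']&(d>0)]
    top=q[q[:,2]>.1];f=np.polyfit(top[:,1],top[:,0],1);print(n,'top edge x at y=.04',np.polyval(f,.04),'slope',f[0],'z',np.percentile(top[:,2],[50,95]))
    if n=='scene':
        A=np.c_[q[:,1],q[:,2],np.ones(len(q))];c=np.linalg.lstsq(A,q[:,0],rcond=None)[0]
        res=abs(A@c-q[:,0])<.004;c=np.linalg.lstsq(A[res],q[res,0],rcond=None)[0];print('inner face: x=',c,'theta',np.arctan(-c[1]),'x at y.04 z.014/.06/.11',[c@[.04,z,1] for z in(.014,.06,.11)])
    # back rail & cheeks
    B=P.reshape(-1,3);b=B[(B[:,2]>.046)&(B[:,2]<.056)&(B[:,0]>.70)&(B[:,0]<.78)&(abs(B[:,1])<.2)]
    if len(b):
        f=np.polyfit(b[:,1],b[:,0],1);print(n,'rail x at .04',np.polyval(f,.04),f[0],len(b))
    b=B[(B[:,2]>.056)&(B[:,2]<.066)&(B[:,0]>.56)&(B[:,0]<.74)&(abs(B[:,1])<.3)]
    for s in(b[b[:,1]>0],b[b[:,1]<0]):
        if len(s): print(n,'cheek',np.median(s,0),len(s),np.polyfit(s[:,0],s[:,1],1)[0])
E
```

```text
scene small_tin mid [ 0.616 -0.04   0.044] lo [ 0.589 -0.069  0.038] hi [ 0.643 -0.012  0.049]
scene large_tin mid [ 0.616 -0.157  0.05 ] lo [ 0.574 -0.198  0.045] hi [ 0.659 -0.116  0.055]
scene pad_holder mid [0.605 0.109 0.053] lo [0.568 0.071 0.046] hi [0.642 0.147 0.059]
scene top edge x at y=.04 0.5224333142390124 slope -0.025547420753187305 z [0.10744383 0.11374102]
inner face: x= [-0.0275599  -0.19522894  0.54716454] theta 0.1928038220013269 x at y.04 z.014/.06/.11 [np.float64(0.543328934724575), np.float64(0.5343484034571052), np.float64(0.5245869564272467)]
scene rail x at .04 0.7332071598938821 -0.02128666459587292 614
scene cheek [0.70151474 0.15970983 0.05912095] 317 -0.37300941818329125
scene cheek [ 0.65711354 -0.25562819  0.0606039 ] 242 0.046083378401353535
top small_tin mid [ 0.614 -0.036  0.044] lo [ 0.588 -0.062  0.038] hi [ 0.64 -0.01  0.05]
top large_tin mid [ 0.614 -0.152  0.05 ] lo [ 0.573 -0.193  0.044] hi [ 0.654 -0.111  0.056]
top pad_holder mid [0.604 0.114 0.053] lo [0.569 0.079 0.046] hi [0.64  0.149 0.059]
top top edge x at y=.04 0.518856496288347 slope -0.026009431932330476 z [0.10641198 0.11289558]
top rail x at .04 0.7311587501246113 -0.020779162382664446 604
top cheek [0.6989098  0.19043859 0.0591708 ] 366 -0.371669352380583
top cheek [ 0.6477641  -0.25113315  0.05906514] 193 0.041810255279205635
```

Call:
servo_tool --pt "0 -0.9 0.2" --pt "0 -0.9 0.2" --pt "0 -0.9 0.2" --pt "0 -0.9 0.2" --pt "0 -0.9 0.2" --yaw '[0,0,0,0,0]' --fingers 0

```text
time: 1.8
position: [0.2301, 0.4854, 0.2227]
tool_rot: [0.311, 1.548, -0.31]
ft_force: [-0.3, -0.5, 0.3]
grip_width: 0.634
```

Call:
servo_tool --pt "0 -0.7 0.7" --pt "0 -0.7 0.7" --pt "0 -0.7 0.7" --pt "0 -0.7 0.7" --pt "0 -0.7 0.7" --yaw '[-0.8,-0.8,-0.8,-0.8,-0.8]'

```text
time: 2.3
position: [0.2957, 0.3812, 0.2229]
tool_rot: [-0.021, 1.57, 0.022]
ft_force: [0.6, 0.9, -0.0]
grip_width: 0.168
```

Call:
servo_tool --pt "0 -0.9 0.8" --pt "0 -0.9 0.8" --pt "0 -0.9 0.8" --pt "0 -0.9 0.8" --pt "0 -0.9 0.8" --yaw '[0,0,0,0,0]'

```text
time: 2.8
position: [0.3987, 0.2709, 0.2229]
tool_rot: [-0.018, 1.57, 0.019]
ft_force: [-0.1, 0.8, 1.1]
grip_width: 0.006
```

Call:
servo_tool --pt "0 -0.9 0.6" --pt "0 -0.9 0.6" --pt "0 -0.9 0.6" --pt "0 -0.9 0.6" --pt "0 -0.9 0.6" --yaw '[0,0,0,0,0]'

```text
time: 3.3
position: [0.476, 0.1602, 0.2229]
tool_rot: [-0.018, 1.57, 0.019]
ft_force: [0.8, -0.3, -0.3]
grip_width: 0.005
```

Call:
servo_tool --pt "0 -1 0.65" --pt "0 -1 0.65" --pt "0 -1 0.65" --pt "0 -1 0.6" --pt "0 -0.9 0.6" --yaw '[0,0,0,0,0]'

```text
time: 3.8
position: [0.5576, 0.0391, 0.2228]
tool_rot: [-0.018, 1.57, 0.018]
ft_force: [0.2, 0.8, -0.0]
grip_width: 0.005
```

Call:
servo_tool --pt "0.8 0 0" --pt "0.8 0 0" --pt "0.6 0 0" --pt "0 0 0" --pt "0 0 0" --yaw '[0,0,0,0,0]'

```text
time: 4.3
position: [0.5571, 0.0407, 0.1679]
tool_rot: [-0.018, 1.571, 0.019]
ft_force: [-0.7, 0.0, 0.3]
grip_width: 0.002
```

```bash
python3 - <<'E'
from h import *
s=ctrl.get_state();print(s['position'])
im,d=ctrl.get_image('wrist');cv2.imwrite('pics/w1.png',im[...,::-1])
c=ctrl.camera_info('wrist');T=np.eye(4);T[:3,:3]=R.from_rotvec(s['tool_rot']).as_matrix();T[:3,3]=s['position']
M=T@c['hand_eye']
v,u=np.indices(d.shape);P=(np.stack([(u-c['cx'])/c['fx']*d,(v-c['cy'])/c['fy']*d,d,np.ones_like(d)],-1)@M.T)[...,:3]
for l in['small_tin','flap','pad_holder','large_tin']:
    for r in ctrl.cut_out('wrist',l)[:2]:
        q=P[r['region']&(d>0)];print(l,r['score'],r['extent'],np.median(q,0).round(3),np.percentile(q,1,axis=0).round(3),np.percentile(q,99,axis=0).round(3))
E
```

```text
[0.5570844  0.04071548 0.16785661]
small_tin 0.97 [196.8, 0.0, 256.5, 21.2] [ 0.386 -0.041  0.021] [ 0.377 -0.068  0.   ] [ 0.394 -0.019  0.025]
small_tin 0.68 [213.2, 216.0, 273.5, 256.6] [ 0.602 -0.033  0.041] [ 0.587 -0.063  0.018] [ 0.618 -0.002  0.044]
flap 0.74 [0.0, 162.7, 526.7, 185.8] [ 0.52  -0.007  0.105] [ 0.509 -0.22   0.021] [0.551 0.193 0.112]
flap 0.5 [215.5, 217.9, 280.2, 251.1] [ 0.603 -0.033  0.041] [ 0.587 -0.063  0.019] [ 0.618 -0.003  0.043]
pad_holder 0.58 [349.2, 209.1, 422.3, 250.6] [0.599 0.116 0.023] [0.518 0.063 0.018] [0.623 0.147 0.243]
```

View pics/w1.png

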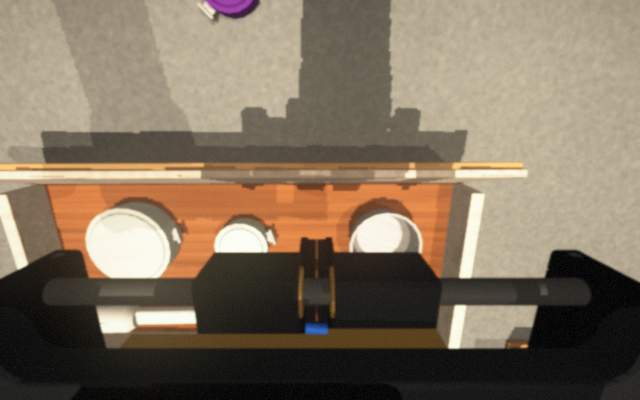

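The wrist view shows the flap's top edge near row 170, the silver tin at (243,238), the pad holder at (386,240), and the fingers over the gap between them. This agrees with the other cameras, so I'll go down behind the flap.

Call:
servo_tool --pt "0.8 0 0" --pt "0.8 0 0" --pt "0.8 0 0" --pt "0.7 0 0" --pt "0 0 0" --yaw '[0,0,0,0,0]'

```text
time: 5.05
position: [0.5553, 0.0404, 0.0881]
tool_rot: [-0.019, 1.575, 0.018]
ft_force: [-1.2, 0.2, 0.8]
grip_width: 0.007
```

Call:
servo_tool --pt "0 0 -0.4" --pt "0 0 -0.4" --pt "0.05 0 -0.4" --pt "0.1 0 -0.3" --pt "0.1 0 -0.3" --yaw '[0,0,0,0,0]'

```text
time: 5.55
position: [0.5125, 0.0396, 0.0847]
tool_rot: [-0.018, 1.568, 0.019]
ft_force: [3.2, 0.6, 0.1]
grip_width: 0.005
```

Call:
servo_tool --pt "0.15 0 -0.32" --pt "0.2 0 -0.3" --pt "0.25 0 -0.26" --pt "0.3 0 -0.22" --pt "0.35 0 -0.2" --yaw '[0,0,0,0,0]'

```text
time: 6.05
position: [0.4786, 0.0388, 0.0519]
tool_rot: [-0.018, 1.572, 0.018]
ft_force: [2.3, -0.3, 2.0]
grip_width: 0.004
```

Call:
servo_tool --pt "0.3 0 -0.15" --pt "0.3 0 -0.1" --pt "0.3 0 -0.07" --pt "0.3 0 -0.05" --pt "0.2 0 -0.03" --yaw '[0,0,0,0,0]'

```text
time: 6.55
position: [0.4698, 0.0385, 0.0198]
tool_rot: [-0.017, 1.573, 0.019]
ft_force: [-17.2, -3.0, 63.8]
grip_width: 0.008
```

The force jumped to 64 N, so the flap is on its stop. I'll lift off and check.

Call:
servo_tool --pt "-0.15 0 0" --pt "-0.2 0 0" --pt "-0.4 0 0" --pt "-0.8 0 0" --pt "-0.8 0 0" --yaw '[0,0,0,0,0]'

```text
time: 7.05
position: [0.4686, 0.0382, 0.0765]
tool_rot: [-0.019, 1.573, 0.018]
ft_force: [0.3, 0.2, -0.2]
grip_width: 0.007
```

Call:
servo_tool --pt "-0.8 0 0" --pt "-0.8 0 0" --pt "-0.6 0 0" --pt "0 0 0" --pt "0 0 0" --yaw '[0,0,0,0,0]'

```text
time: 7.55
position: [0.4692, 0.0385, 0.131]
tool_rot: [-0.018, 1.571, 0.018]
ft_force: [0.2, -0.1, -0.1]
grip_width: 0.006
```

```bash
python3 - <<'E'
from h import *
im,d=ctrl.get_image('scene');cv2.imwrite('pics/s2.png',cv2.resize(im[100:340,140:450,::-1],None,fx=2.4,fy=2.4));P=cloud('scene',d)
r=ctrl.cut_out('scene','flap')
for k in r[:2]:
    q=P[k['region']&(d>0)];print(k['score'],np.median(q,0).round(3),np.percentile(q,[2,98],axis=0).round(3))
    q=q[(q[:,2]<.04)]
    if len(q)>50:print(np.polyfit(q[:,0],q[:,2],1))
for k in ctrl.cut_out('scene','small_tin'):
    q=P[k['region']&(d>0)];print(k['score'],np.median(q,0).round(3))
print(ctrl.get_state()['position'])
E
```

```text
0.91 [ 0.499 -0.059  0.02 ] [[ 0.447 -0.26   0.013]
 [ 0.55   0.183  0.026]]
[0.00749588 0.01620466]
0.8 [ 0.835 -0.145  0.023]
0.76 [ 0.372 -0.047  0.023]
0.71 [ 0.829 -0.029  0.022]
0.68 [ 0.619 -0.043  0.04 ]
[0.46865157 0.03831868 0.13019563]
```

View pics/s2.png

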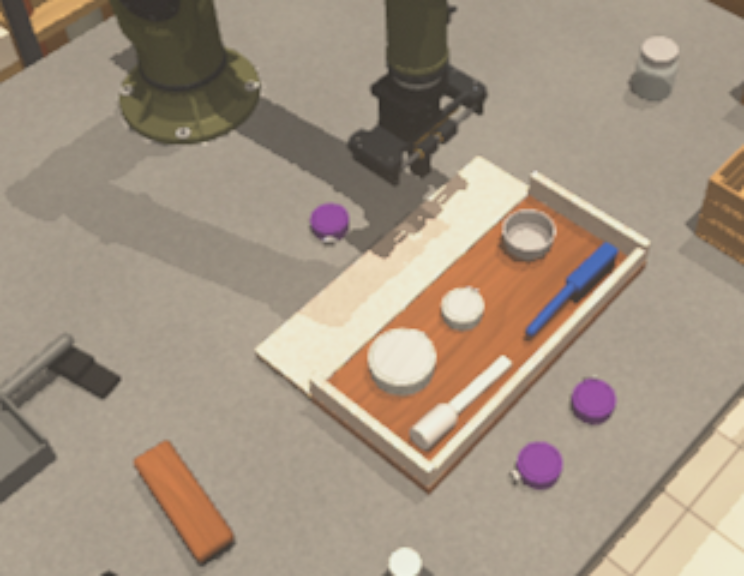

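The flap is flat: its slope is about 0, its surface is at z ≈ 0.02, and it lies at the front of the shelf. The objects look unmoved, with the tin at crop (462,308). Next I'll move over the tin.

Call:
servo_tool --pt "0 -0.4 0.8" --pt "0 -0.4 0.8" --pt "0 -0.4 0.8" --pt "0 -0.4 0.8" --pt "0 -0.4 0.8" --yaw '[0,0,0,0,0]'

```text
time: 8.2
position: [0.5708, -0.0096, 0.1301]
tool_rot: [-0.019, 1.573, 0.018]
ft_force: [-0.1, 0.8, -0.4]
grip_width: 0.002
```

Call:
servo_tool --pt "0 -0.4 0.7" --pt "0 -0.4 0.7" --pt "0 -0.35 0.4" --pt "0 0 0" --pt "0 0 0" --yaw '[0,0,0,0,0]'

```text
time: 8.7
position: [0.6155, -0.037, 0.1306]
tool_rot: [-0.018, 1.572, 0.018]
ft_force: [-0.4, -0.5, -0.4]
grip_width: 0.005
```

```bash
python3 - <<'E'
from h import *
s=ctrl.get_state();print(s['position'])
im,d=ctrl.get_image('top');cv2.imwrite('pics/t3.png',cv2.resize(im[150:260,230:430,::-1],None,fx=4,fy=4))
im,d=ctrl.get_image('scene');cv2.imwrite('pics/s3.png',cv2.resize(im[140:290,240:440,::-1],None,fx=4,fy=4))
E
```

```text
[ 0.61546311 -0.0369657   0.13064094]
```

View pics/s3.png

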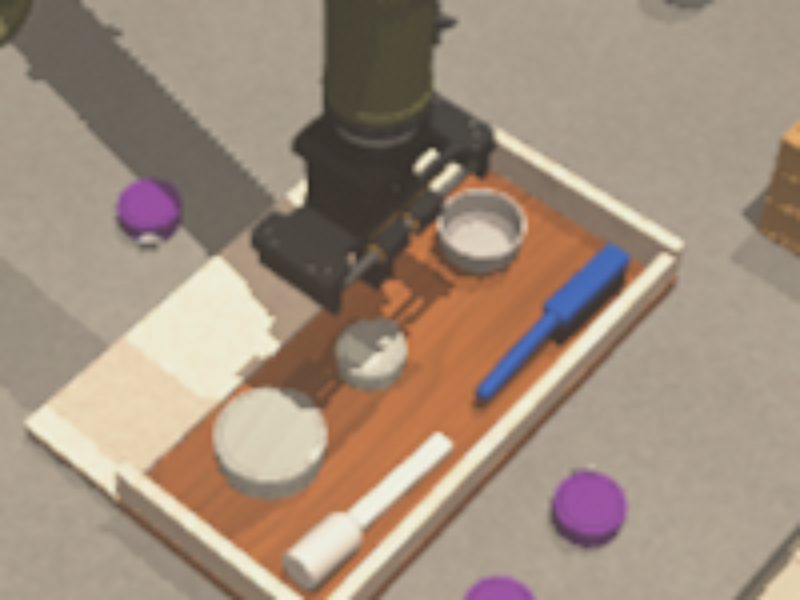

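The fingertips are directly above the silver tin, whose lid is at crop (372,352). I'll lower them and dwell.

Call:
servo_tool --pt "0.7 0 0" --pt "0.7 0 0" --pt "0.7 0 0" --pt "0.4 0 0" --pt "0.3 0 0" --yaw '[0,0,0,0,0]'

```text
time: 9.3
position: [0.6157, -0.0362, 0.0608]
tool_rot: [-0.018, 1.571, 0.019]
ft_force: [0.6, 0.2, 0.2]
grip_width: 0.004
```

Call:
servo_tool --pt "0 0 0" --pt "0 0 0" --pt "0 0 0" --pt "0 0 0" --pt "0 0 0" --yaw '[0,0,0,0,0]'

```text
time: 9.8
position: [0.6166, -0.0369, 0.0618]
tool_rot: [-0.018, 1.57, 0.018]
ft_force: [-0.5, 0.1, 0.0]
grip_width: 0.003
```

Call:
servo_tool --pt "0 0 0" --pt "0 0 0" --pt "0 0 0" --pt "0 0 0" --pt "0 0 0" --yaw '[0,0,0,0,0]'

```text
time: 10.3
position: [0.6163, -0.0369, 0.0613]
tool_rot: [-0.018, 1.571, 0.018]
ft_force: [-0.2, -0.7, 0.4]
grip_width: 0.007
```

Call:
servo_tool --pt "0 0 0" --pt "0 0 0" --pt "0 0 0" --pt "0 0 0" --pt "0 0 0" --yaw '[0,0,0,0,0]'

```text
time: 10.8
position: [0.6163, -0.0369, 0.0613]
tool_rot: [-0.018, 1.571, 0.018]
ft_force: [-0.3, -0.0, 0.6]
grip_width: 0.002
```

Call:
servo_tool --pt "0 0 0" --pt "0 0 0" --pt "0 0 0" --pt "0 0 0" --pt "0 0 0" --yaw '[0,0,0,0,0]'

```text
time: 11.3
position: [0.6163, -0.0369, 0.0613]
tool_rot: [-0.018, 1.571, 0.018]
ft_force: [0.6, 0.6, 0.3]
grip_width: 0.005
```

Call:
servo_tool --pt "0 0 0" --pt "0 0 0" --pt "0 0 0" --pt "0 0 0" --pt "0 0 0" --yaw '[0,0,0,0,0]'

```text
time: 11.8
position: [0.6163, -0.0369, 0.0613]
tool_rot: [-0.018, 1.571, 0.018]
ft_force: [0.0, -0.5, 0.6]
grip_width: 0.004
```

```bash
python3 - <<'E'
from h import *
s=ctrl.get_state();print(s['time'],s['position'],s['ft_force'])
im,d=ctrl.get_image('scene');cv2.imwrite('pics/s4.png',cv2.resize(im[140:290,240:440,::-1],None,fx=4,fy=4))
P=cloud('scene',d)
for l in ['small_tin','flap','large_tin','pad_holder']:
  for k in ctrl.cut_out('scene',l):
    q=P[k['region']&(d>0)];print(l,round(k['score'],2),np.median(q,0).round(3))
E
```

```text
11.8 [ 0.61631937 -0.03693626  0.06131174] [ 0.0030076  -0.45739202  0.55709889]
small_tin 0.67 [ 0.834 -0.148  0.023]
small_tin 0.54 [ 0.495 -0.141  0.02 ]
small_tin 0.53 [ 0.626 -0.046  0.039]
small_tin 0.49 [ 0.83  -0.031  0.022]
small_tin 0.46 [ 0.372 -0.049  0.022]
flap 0.95 [ 0.494 -0.141  0.02 ]
large_tin 0.92 [ 0.621 -0.16   0.047]
large_tin 0.62 [ 0.313 -0.435  0.016]
pad_holder 0.71 [0.612 0.121 0.034]
```

View pics/s4.png

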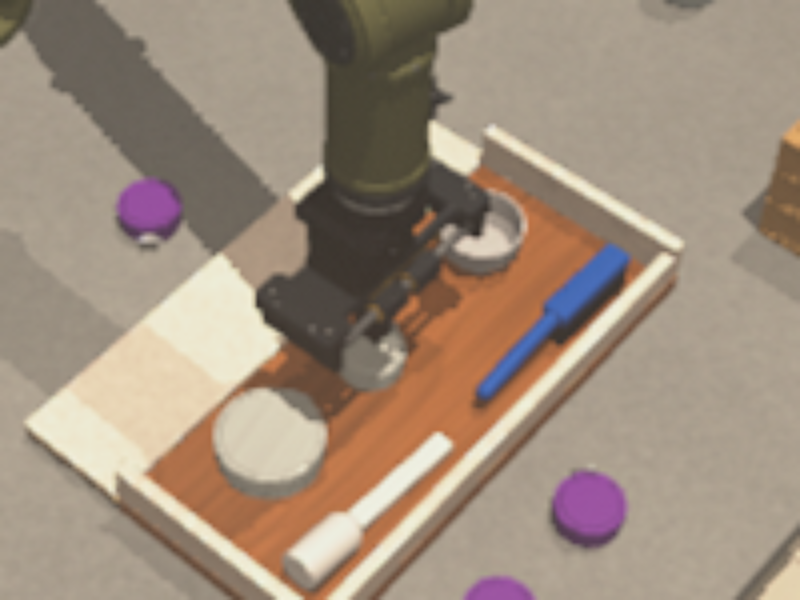

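The fingertips sit over the silver tin at crop (375,355). The flap is flat, nothing has shifted, and the dwell has run over 2 s, so I'll hand in.

```bash
python3 -c "
from bench import ctrl
print(ctrl.close_job())"
```

```text
the job is handed in; nothing more can be done
None
```

I pulled the flap fully down with shut fingertips pressing only on its inside face, so it was never pinched. I then pointed at the smaller silver tin from about 19 mm above its lid, held there for 2.5 s, and handed in at about 12 s. No verdict was reported.

- **Flap:** after I lifted off, its surface measured level (slope about 0) at z ≈ 0.02. The force peaked at about 64 N when the flap met its stop, below the 120 N limit.
- **Pointing:** the fingertips ended at (0.616, -0.037, 0.061). The lid measured about (0.615, -0.038), with its top at z ≈ 0.042 from the stated sizes.
- **Contact:** the force while pointing was only noise (under 1 N). The last pictures showed the shelf objects where they had been; I did not re-measure the jar, shoe brush or door wedge.
- **Disagreements:** the scene and top cameras differed by about 4 mm on the lid position, well inside the 28 mm tolerance. The last scene reading of the tin was off by about 7 mm, because the gripper partly hid the tin. The detector also reported the purple look-alikes and part of the flap as the small tin; I ignored those.

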